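# Turn the packing stand to bring the tube to the front

### The arm

A 7-joint arm with a two-finger parallel gripper is mounted at the origin on the work surface. World frame = base frame: x ahead of the robot, y to its left, z up, the work surface at z = 0. Lengths are in mm, angles in rad, forces in N, time in s.
With the tool pointing down it reaches from about 400 to 875 mm from the base axis. Payload 4.4 kg.
Tool frame: the origin (TCP) lies midway between the tips of the shut fingers; the grasp point (between the pads) lies 19 mm behind it; z points along the fingers, y is the direction in which the jaws open and shut (so a half turn about z gives the same grasp; the last joint's range is limited). The gripper opens to 85 mm and grips with 20 to 120 N. Pads are 22 mm wide; open, the fingers measure 114 mm over their backs; the gripper's body (76 mm by 85 mm) begins 54 mm behind the grasp point. The pads swing forward as they close: fully open they stand 13 mm farther back than shut.
Start: joints at [-1.256, 0.628, 0.038, 1.517, -0.027, 0.996, -0.02], TCP at [241.559, 603.463, 231.313] pointing down, gripper open.
Joint ranges: [-3.06, 3.06], [-0.37, 2.12], [-1.25, 1.32], [0.18, 2.47], [-1.1, 4.24], [0.23, 1.98], [-2.94, 2.94]. Speed limits (rad/s): [2.57, 2.57, 3.14, 3.14, 3.14, 3.14, 3.14].

### API

Orientations are given as [roll, pitch, yaw] about the fixed x, y, z axes, in that order (R = Rz(yaw) Ry(pitch) Rx(roll)).
In Python, from cell import * gives the robot as it stands. The module is installed in compiled form; this text tells all that it offers.
- The arm moves only by the tool move_arm, never from a script. Its argument "series" is a list of rows, each a list of 2 entries, a list of its own where there are three numbers: the shift along the tool's x, y, z in m, then the turn about the tool's z in rad. In form: [[[x, y, z], yaw], ...]. A call has 1 to 5 rows; each row is the pose to reach, as a shift and turn from the pose measured when the call began, along the tool's axes at that moment; what a row does not reach only later rows make up. A row lasts 1/8 s, in which the tool goes at most 62.5 mm and 10.7 degrees, less where a joint would pass 70% of its speed; a pose out of reach is approached as far as the arm can. A call with a gripper value outside its range is refused whole. "claw" is the opening, from 0 (shut) to 1 (fully open), set as the call begins (left out, the last holds). The fingers move at their own pace and stop on an object; the grip force is fixed at half the most. Time passes only in rows, so rows that repeat a pose let the fingers close. It gives the time, the measured TCP pose, the force and the opening at its end, in the units of the state.
- read_state(): the state, without advancing time (a new reading comes with each control period).
- get_image(name): name is "side" or "top"; returns the picture (420x560x3 uint8, blue, green, red); there is no depth.
- camera_model(name): a dict with "fov_y" (degrees; the focal length in pixels is half the picture's height over the tangent of half this angle, whatever the lens; pixels are square), "cx", "cy" (the principal point, pixels), "k1" (the pictures are not rectified: a ray, as slopes to the right and down, at radius r is drawn at 1 + k1 r^2 times it, then the intrinsics apply), "pose" (4x4, takes a point from camera to world coordinates). Camera axes: x right, y down, z forward; pixel columns grow to the right and rows downward; lengths in mm; the calibration is good to about 2 mm. A picture is of the moment at which its call begins. camera_model takes no time and is no camera call.
- finish_job(): hands the job in, once; it reports no verdict.
The state is a dict: "clock": time; "qpos": joint angles; "qd": joint speeds; "tau": joint torques, N m; "eef_pos": TCP position; "tool_rot": TCP orientation; "force": force on the tool from outside, world axes, zero at the start; "torque": the same for the moment, N m; "width": finger opening in mm.
Only numpy, scipy, OpenCV 4.12 (cv2) and the standard library are available. Lean on these libraries where they do the work, as an engineer would, in place of code of your own. Each camera call takes 0.05 s, during which the arm holds its last target. There are 200 camera calls.

### The job

Turn the revolving stand on the packing bench by pushing the pegs on its rim with the fingertips, until the round cardboard tube is at the front, in line with the steel pointer. Push gently, so that the tube and the cartons ride along upright; do not touch or lift any of them, and leave the other things on the bench where they are. Then draw the hand away.

Things in the scene. Friction and masses are not known exactly. Their poses are not given: they have to be found in the camera images.
- base: fixed foot of the revolving stand: plywood square 250 mm wide on the bench. Origin on the turning axis at bench level, z up; its own -x direction is the stand's FRONT, where the steel pointer is fixed. The foot is turned differently on every start
- pointer (a point): tip of the fixed steel pointer, a level cone 36 mm long at the stand's front, aiming at the axis; tip 155 mm from the axis, 30 mm above the bench; its post, 191 to 205 mm from the axis, is 42 mm high
- carousel: turning top: white laminate disc, 290 mm across, 14 mm thick, origin on the axis at its underside (upper face 52 mm above the bench), axes turn with it. Hub knob 44 mm wide, 107 mm above the bench. Five radial dividers, 28 mm high, ending 108 mm from the axis, make five bays. No stops either way; rubbing friction (0.12 N m, about 1 N at a peg) stops it as soon as it is not pushed
- peg0 (a point): half-way up rim peg 0: upright wooden peg fixed on the disc at the end of a divider, 12 mm diameter, 45 mm high (52 to 97 mm above the bench), 135 mm from the axis, at -144 degrees of the disc's own axes (from +x towards +y)
- peg1 (a point): half-way up rim peg 1: upright wooden peg fixed on the disc at the end of a divider, 12 mm diameter, 45 mm high (52 to 97 mm above the bench), 135 mm from the axis, at -72 degrees of the disc's own axes (from +x towards +y)
- peg2 (a point): half-way up rim peg 2: upright wooden peg fixed on the disc at the end of a divider, 12 mm diameter, 45 mm high (52 to 97 mm above the bench), 135 mm from the axis, at 0 degrees of the disc's own axes (from +x towards +y)
- peg3 (a point): half-way up rim peg 3: upright wooden peg fixed on the disc at the end of a divider, 12 mm diameter, 45 mm high (52 to 97 mm above the bench), 135 mm from the axis, at 72 degrees of the disc's own axes (from +x towards +y)
- peg4 (a point): half-way up rim peg 4: upright wooden peg fixed on the disc at the end of a divider, 12 mm diameter, 45 mm high (52 to 97 mm above the bench), 135 mm from the axis, at 144 degrees of the disc's own axes (from +x towards +y)
- tube: the only round one of the goods on the stand: a short loose cardboard tube with a white end cap, 40 mm diameter (cap 42 mm), 70 mm high, standing upright midway between two pegs, 72 mm from the axis, in the bay at 180 degrees of the disc's own axes; origin at the centre of its underside; not to be touched
- carton1: a loose cardboard carton, 38 x 38 x 50 mm high, standing in bay 2 of the stand; origin at the centre of its underside; not to be touched, at -108 degrees of the disc's own axes, 72 mm from the axis
- carton2: a loose cardboard carton, 38 x 38 x 50 mm high, standing in bay 3 of the stand; origin at the centre of its underside; not to be touched, at -36 degrees of the disc's own axes, 72 mm from the axis
- carton3: a loose cardboard carton, 38 x 38 x 50 mm high, standing in bay 4 of the stand; origin at the centre of its underside; not to be touched, at 36 degrees of the disc's own axes, 72 mm from the axis
- carton4: a loose cardboard carton, 38 x 38 x 50 mm high, standing in bay 5 of the stand; origin at the centre of its underside; not to be touched, at 108 degrees of the disc's own axes, 72 mm from the axis
- jar: bystander: closed jar, 64 mm diameter, 85 mm high, loose on the bench; origin at the centre of its underside
- tape: bystander: empty tape core, a ring of 100 mm outer diameter, 48 mm high, lying flat on the bench; origin at the centre of its underside
- stapler: bystander: stapler, 130 x 34 x 55 mm high, on the bench; origin at the centre of its underside
- mug: bystander: white mug, 76 mm diameter, 85 mm high, handle to its own +y; origin at the centre of its underside
- parcel: bystander: flat cardboard parcel, 160 x 110 x 60 mm high; origin at the centre of its underside
- weight: bystander: steel weight with a knob, 48 mm diameter, 82 mm high; origin at the centre of its underside

How it is judged (in metres and radians):
At the end, for the whole second after the job is handed in: The tube stands in front of the pointer, its centre within 12 mm either side of the line from the axis to the pointer (about 9 degrees); the stand is at rest; the tube and the four cartons stand upright (within 0.15 rad) on the disc; the six bystanders are within 20 mm of where they were (y of tube in the frame of base between -0.012 and 0.012 m and x of tube in the frame of base below -0.05 m and angular speed of carousel below 0.05 rad/s and angle between each of tube, carton1, carton2, carton3, carton4's own z axis and vertical below 0.15 rad and z of tube in the frame of carousel between 0.008 and 0.022 m and horizontal distance between each of tube, carton1, carton2, carton3, carton4 and carousel below 0.11 m and z of carton1 in the frame of carousel between 0.008 and 0.022 m and z of carton2 in the frame of carousel between 0.008 and 0.022 m and z of carton3 in the frame of carousel between 0.008 and 0.022 m and z of carton4 in the frame of carousel between 0.008 and 0.022 m and distance of each of jar, tape, stapler, mug, parcel, weight from where it was at the start of the episode below 0.02 m); the robot touches nothing.
It fails at once if goods on the stand are lifted or tipped over (z of any of tube, carton1, carton2, carton3, carton4 in the frame of carousel above 0.026 m or angle between any of tube, carton1, carton2, carton3, carton4's own z axis and vertical above 0.3 rad).
It fails at once if the robot touches the tube or the cartons with more than 1 N (contact force between any of the fingers, the arm and tube above 1 N or contact force between any of the fingers, the arm and carton1 above 1 N or contact force between any of the fingers, the arm and carton2 above 1 N or contact force between any of the fingers, the arm and carton3 above 1 N or contact force between any of the fingers, the arm and carton4 above 1 N).
It fails at once if a thing standing on the bench is shifted by more than 20 mm (distance of any of jar, tape, stapler, mug, parcel, weight from where it was at the start of the episode above 0.02 m).
It also fails if it takes over 69 s, if anything falls off the work surface, if the arm or the gripper's body presses on something with over 40 N, if the wrist force passes 120 N, or if a joint passes its speed limit or range.

## Working session

There is one attempt and no reset: what is moved stays moved. The work goes in short steps, Python scripts to look and compute and a tool call to move; the robot and the scene stay as the last step left them, time stands still between calls to the robot, and variables do not carry over. Pictures are saved under pics/ and viewed, about 8 in all and at most 12, crops included, and the job is handed in when it is done.

Besides the shell and the picture viewer there is one more tool, called after "Request:" by a JSON object that holds its "method" and its "body". move_arm: Moves the arm, as the interface text tells. Its arguments: {"type":"object","properties":{"series":{"type":"array"},"claw":{"type":"number"}},"required":["series"]}

```bash
mkdir -p pics; python3 - <<'E'
from cell import *
import cv2
for n in("top","side"):
    cv2.imwrite(f"pics/{n}0.png",get_image(n)); c=camera_model(n); print(n,{k:(v if k!="pose" else [[round(float(x),3) for x in r] for r in v]) for k,v in c.items()})
print(read_state())
E
```

```text
top {'fov_y': 55.50504617473064, 'cx': 287.584632148852, 'cy': 213.67526244654962, 'k1': -0.004713041392152071, 'pose': [[-0.008, -0.994, 0.106, 411.074], [-1.0, 0.01, 0.013, 11.233], [-0.014, -0.106, -0.994, 1394.161], [0.0, 0.0, 0.0, 1.0]]}
side {'fov_y': 45.127033491854824, 'cx': 282.92125518785707, 'cy': 220.22768313663073, 'k1': 0.010418213388081736, 'pose': [[0.853, -0.411, 0.323, 109.905], [-0.522, -0.655, 0.546, -736.432], [-0.013, -0.634, -0.773, 1165.443], [0.0, 0.0, 0.0, 1.0]]}
{'clock': 0.1, 'qpos': array([-1.25578339,  0.62926161,  0.03845068,  1.51824425, -0.0269835 ,
        0.99632963, -0.02003591]), 'qd': array([ 0.00066156, -0.00170061,  0.00109414, -0.002763  ,  0.0004093 ,
        0.00023493, -0.00087715]), 'tau': array([ 3.11725249e-03, -5.64525390e+01,  1.23049300e+00, -1.93970793e+01,
        1.12770169e-02,  5.41179761e-03, -2.83667532e-05]), 'eef_pos': array([241.36048289, 602.9260097 , 230.4835998 ]), 'tool_rot': array([-3.13986832e+00,  3.49478076e-05,  2.76074856e+00]), 'force': array([ 0.44902585, -1.17432538, -0.14966939]), 'torque': array([0.05694239, 0.02789607, 0.00694216]), 'width': 85.82338243791921}
```

View pics/top0.png

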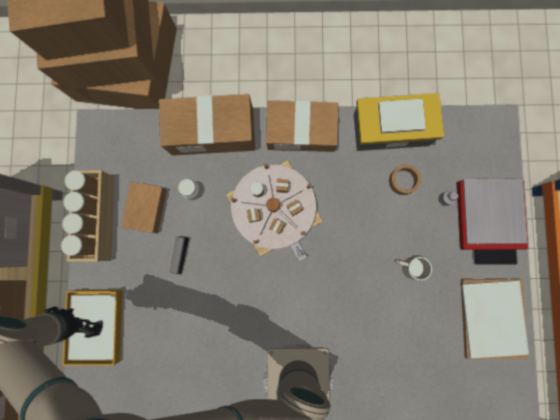

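View pics/side0.png

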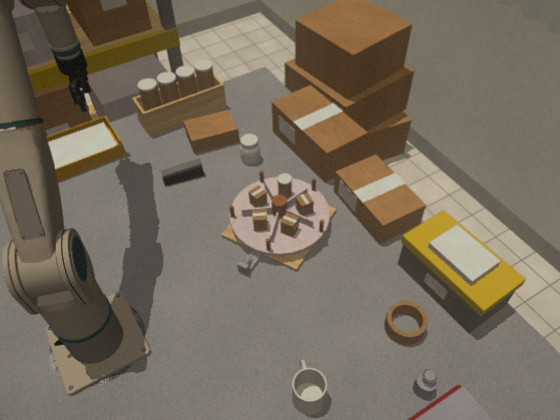

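The top picture shows the stand centred at about (273,206), the pointer at about (298,250) and the tube at about (257,188). In the side picture the disc is at about (280,215) and the pointer at about (250,262). I'll enlarge both.

```bash
cat > h.py <<'E'
import numpy as np, cv2
from cell import *
def cam(n):
    c=camera_model(n); f=210/np.tan(np.radians(c["fov_y"])/2); return c,f,np.array(c["pose"],float)
def ground(n,u,v,z):
    c,f,P=cam(n); d=np.array([(u-c["cx"])/f,(v-c["cy"])/f]); s=d.copy()
    for _ in range(10): s=d/(1+c["k1"]*(s@s))
    r=P[:3,:3]@np.array([*s,1]); return (P[:3,3]+r*(z-P[2,3])/r[2])[:2]
def proj(n,p):
    c,f,P=cam(n); q=P[:3,:3].T@(np.array(p,float)-P[:3,3]); s=q[:2]/q[2]; s=s*(1+c["k1"]*(s@s)); return s*f+[c["cx"],c["cy"]]
def crop(n,name,x,y,w,h,k,pts=()):
    im=cv2.resize(get_image(n)[y:y+h,x:x+w],None,fx=k,fy=k,interpolation=cv2.INTER_CUBIC)
    for p in pts:
        u=(proj(n,p)-[x,y]+.5)*k; cv2.circle(im,tuple(int(a) for a in u),3,(0,255,0),1)
    cv2.imwrite(f"pics/{name}.png",im)
E
python3 - <<'E'
from h import *
a=get_image("top")[150:270,210:340]; 
a=cv2.resize(a,None,fx=6,fy=6,interpolation=cv2.INTER_CUBIC)[:600]
a=cv2.resize(get_image("top")[155:265,215:335],None,fx=5,fy=5,interpolation=cv2.INTER_CUBIC)
cv2.imwrite("pics/t1.png",a)
E
```

```text
(no output)
```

View pics/t1.png

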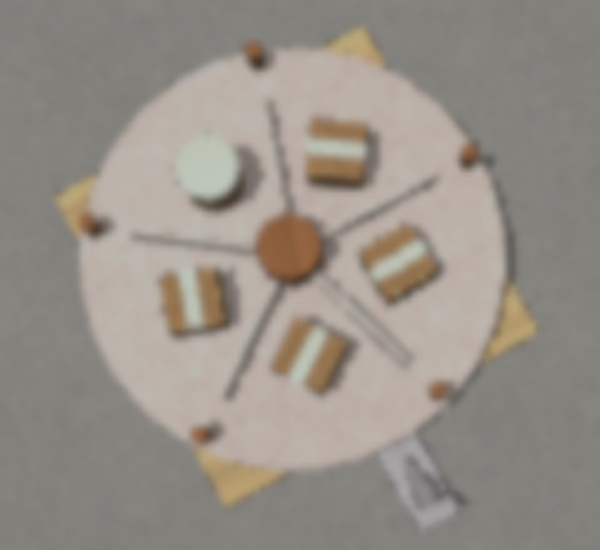

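In the 5x crop (offset 215,155) the peg tops are at about (254,48), (470,149), (440,390), (203,433) and (91,221). The knob is at (290,246), the tube cap at (209,167), the pointer plate at about (420,483), and the foot corners at (362,28), (58,195), (536,330) and (225,505).

```bash
python3 - <<'E'
from h import *
from scipy.optimize import least_squares
g=lambda x,y,z:ground("top",x/5+215-.4,y/5+155-.4,z)
pg=np.array([g(*p,97) for p in [(254,48),(470,149),(440,390),(203,433),(91,221)]])
r=least_squares(lambda q:np.hypot(*(pg-q[:2]).T)-q[2],[*pg.mean(0),135]);print("axis",r.x,r.fun)
c=r.x[:2]; print("mean pegs",pg.mean(0),"knob",g(290,246,107))
print("disc edge",[g(*p,52) for p in [(292,48),(292,468),(80,258),(505,258)]])
an=lambda p:np.degrees(np.arctan2(*(p-c)[::-1]))
print(pg.round(1).tolist(),[round(an(p),1) for p in pg])
t=g(209,167,122);print("tube",t,np.hypot(*(t-c)),an(t))
co=np.array([g(*p,15) for p in [(362,28),(58,195),(225,505),(536,330)]]);print("corners",co,co.mean(0),[an(p) for p in co])
for p in [(420,483),(405,440),(432,525)]: q=g(*p,10);print("ptr",q,np.hypot(*(q-c)),an(q))
for n,u,v,z in [("jar",188,185,85),("tape",405,180,48),("stapler",179,254,55),("mug",419,268,85),("parcel",142,207,60),("weight",450,197,82),("box2",302,150,60)]: print(n,ground("top",u,v,z))
s=read_state();print(s["eef_pos"],s["tool_rot"])
E
```

```text
axis [581.60745657  76.08012751 134.44337963] [ 1.02437372 -0.8199088   0.31249169  0.31236808 -0.82932469]
mean pegs [581.44866026  76.56613332] knob [580.84974159  76.99947322]
disc edge [array([725.02705894,  77.83578907]), array([437.96993283,  79.13214121]), array([581.35408571, 222.58052027]), array([578.41606789, -65.82277538])]
[[714.8, 100.8], [645.3, -41.4], [486.8, -19.7], [460.2, 134.6], [600.1, 208.4]] [np.float64(10.5), np.float64(-61.5), np.float64(-134.7), np.float64(154.3), np.float64(82.0)]
tube [630.89516886 128.39274792] 71.87411798718534 46.70534172882238
corners [[747.47706887  30.21379901]
 [630.67887367 244.15473476]
 [413.7353422  127.25412432]
 [532.54024835 -88.61579341]] [581.10788327  78.25171617] [np.float64(-15.457206551638146), np.float64(73.72419596383412), np.float64(163.04672486539602), np.float64(-106.5901660288969)]
ptr [427.72407028  -7.12870522] 174.93943643656834 -151.59873346608452
ptr [457.44551623   2.91517978] 144.11556822632022 -149.49041679739446
ptr [398.84309684 -15.06801778] 204.23220994374495 -153.49367388583576
jar [649.93056445 360.39011497]
tape [ 665.83838708 -372.0742292 ]
stapler [421.22321441 394.46540753]
mug [ 369.24327348 -395.366127  ]
parcel [580.68479706 522.21994132]
weight [ 600.80763543 -508.36454628]
box2 [771.4722244  -21.98214493]
[241.40374979 603.09239224 230.72703261] [-3.14038808e+00  1.27126922e-06  2.76078372e+00]
```

Results:
- **Axis:** about (581,77).
- **Front:** -151.4°. The foot corners and pointer plate agree.
- **Disc angle:** 10.1°, with the tube at 46.3°, 72 mm from the axis as given.
- **Turn needed:** about +162.5°.

I'll straddle the near-left peg (154°) with the fingers partly open and follow the arc, yawing along with it, to about -43°.

```bash
cat >> h.py <<'E'
from scipy.spatial.transform import Rotation as Ro
C=np.array([581.2,77.0])
def plan(poses,start=None):
    """poses: world (x,y,z mm,yaw deg continuous) per row; prints calls of 5 rows, chained"""
    s=read_state(); p0=np.array(s["eef_pos"]); R0=Ro.from_euler("xyz",s["tool_rot"]).as_matrix(); y0=np.degrees(s["tool_rot"][2])
    print("now",p0.round(1),round(y0,1),s["force"].round(1),round(s["width"],1),s["clock"])
    y0+=360*round((poses[0][3]-y0)/360)
    for i in range(0,len(poses),5):
        print([[[round(float(a),3) for a in R0.T@(np.array(q[:3])-p0)/1000],round(float(np.radians(y0-q[3])),3)] for q in poses[i:i+5]])
        q=poses[min(i+4,len(poses)-1)]; p0=np.array(q[:3]); y0=q[3]; R0=Ro.from_euler("xyz",[np.pi,0,np.radians(y0)]).as_matrix()
def line(a,b,n): return [tuple(np.array(a)+(np.array(b)-np.array(a))*k/n) for k in range(1,n+1)]
def arc(f,z,r=134.5): return (*(C+r*np.array([np.cos(np.radians(f)),np.sin(np.radians(f))])),z,f-180)
E
python3 - <<'E'
from h import *
s=read_state(); a=(*s["eef_pos"],np.degrees(s["tool_rot"][2]))
plan(line(a,arc(154.3,200),20))
E
```

```text
now [241.4 603.1 230.7] 158.2 [ 0.  -0.6  0.4] 85.5 0.2
[[[-0.019, -0.018, 0.002], 0.16], [[-0.038, -0.035, 0.003], 0.321], [[-0.057, -0.053, 0.005], 0.481], [[-0.075, -0.071, 0.006], 0.642], [[-0.094, -0.088, 0.008], 0.802]]
[[[-0.026, 0.001, 0.002], 0.16], [[-0.052, 0.003, 0.003], 0.321], [[-0.077, 0.004, 0.005], 0.481], [[-0.103, 0.005, 0.006], 0.642], [[-0.129, 0.006, 0.008], 0.802]]
[[[-0.017, 0.019, 0.002], 0.16], [[-0.034, 0.039, 0.003], 0.321], [[-0.051, 0.058, 0.005], 0.481], [[-0.068, 0.078, 0.006], 0.642], [[-0.085, 0.097, 0.008], 0.802]]
[[[0.002, 0.026, 0.002], 0.16], [[0.004, 0.051, 0.003], 0.321], [[0.006, 0.077, 0.005], 0.481], [[0.009, 0.103, 0.006], 0.642], [[0.011, 0.129, 0.008], 0.802]]
```

Request:
{"method": "move_arm", "body": {"series": [[[-0.019,-0.018,0.002],0.16],[[-0.038,-0.035,0.003],0.32],[[-0.057,-0.053,0.005],0.48],[[-0.075,-0.071,0.006],0.64],[[-0.094,-0.088,0.008],0.8]], "claw": 0.45}}

```text
clock: 0.82
eef_pos: [296.1, 485.6, 222.8]
tool_rot: [-3.141, 0.001, 1.956]
force: [0.3, 0.4, 0.0]
width: 38.4
```

Request:
{"method": "move_arm", "body": {"series": [[[-0.026,0.001,0.002],0.16],[[-0.052,0.003,0.003],0.32],[[-0.077,0.004,0.005],0.48],[[-0.103,0.005,0.006],0.64],[[-0.129,0.006,0.008],0.8]]}}

```text
clock: 1.45
eef_pos: [350.3, 367.6, 214.9]
tool_rot: [-3.141, 0.001, 1.151]
force: [-0.2, -1.0, -0.1]
width: 38.2
```

```bash
python3 - <<'E'
from h import *
s=read_state(); a=(*s["eef_pos"],np.degrees(s["tool_rot"][2]));print(s["qpos"])
plan(line(a,arc(154.3,200),10))
E
```

```text
[-1.20227964  0.4896354   0.49130731  1.93598715 -0.31634437  0.79285883
 -0.95524928]
now [350.3 367.6 214.9] 65.9 [-0.2 -1.  -0.1] 38.2 1.45
[[[-0.017, 0.019, 0.002], 0.16], [[-0.033, 0.039, 0.003], 0.32], [[-0.05, 0.058, 0.005], 0.48], [[-0.067, 0.078, 0.006], 0.64], [[-0.084, 0.097, 0.008], 0.8]]
[[[0.002, 0.026, 0.001], 0.16], [[0.005, 0.051, 0.003], 0.32], [[0.007, 0.077, 0.004], 0.48], [[0.009, 0.102, 0.006], 0.64], [[0.012, 0.128, 0.007], 0.8]]
```

Request:
{"method": "move_arm", "body": {"series": [[[-0.017,0.019,0.002],0.16],[[-0.033,0.039,0.003],0.32],[[-0.05,0.058,0.005],0.48],[[-0.067,0.078,0.006],0.64],[[-0.084,0.097,0.008],0.8]]}}

```text
clock: 2.08
eef_pos: [405.0, 250.7, 207.0]
tool_rot: [3.141, 0.001, 0.346]
force: [0.4, -0.0, -0.4]
width: 38.3
```

Request:
{"method": "move_arm", "body": {"series": [[[0.002,0.026,0.001],0.16],[[0.005,0.051,0.003],0.32],[[0.007,0.077,0.004],0.48],[[0.009,0.102,0.006],0.64],[[0.012,0.128,0.007],0.8]]}}

```text
clock: 2.7
eef_pos: [459.7, 133.9, 199.9]
tool_rot: [3.141, 0.0, -0.459]
force: [-0.9, 0.4, 0.9]
width: 38.5
```

```bash
python3 - <<'E'
from h import *
s=read_state(); a=(*s["eef_pos"],np.degrees(s["tool_rot"][2]));print(s["qpos"])
plan(line(a,arc(154.3,115),5))
crop("side","s1",190,140,170,140,4,[(*arc(154.3,97)[:2],97),(*arc(154.3,52)[:2],52),(*C,107)])
E
```

```text
[-0.94252889  0.59323467  0.91834488  2.03199295 -0.64344805  0.83311607
 -1.67878479]
now [459.7 133.9 199.9] -26.3 [-0.9  0.4  0.9] 38.5 2.7
[[[-0.0, -0.0, 0.017], -0.002], [[-0.0, -0.001, 0.034], -0.004], [[-0.0, -0.001, 0.051], -0.006], [[-0.0, -0.001, 0.068], -0.008], [[-0.0, -0.001, 0.085], -0.011]]
```

View pics/s1.png

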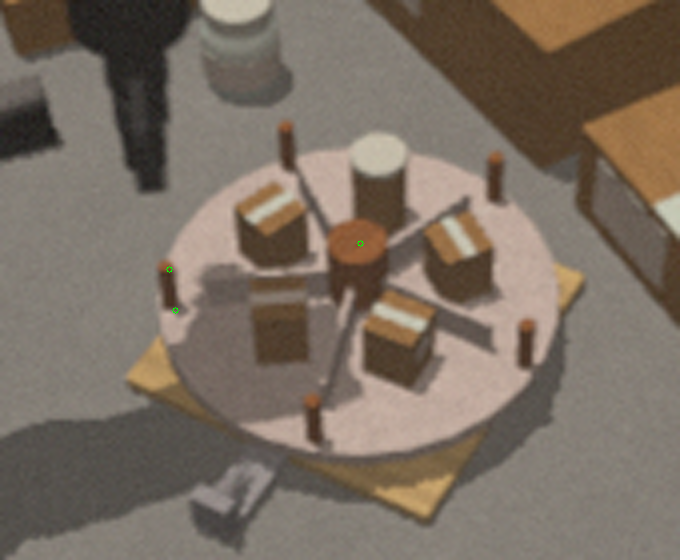

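In the 4x side crop the gripper hangs above the near-left peg. The marks for the peg top (170,268) and knob (360,243) fall within about 1 raw pixel of the real ones, so the fit is confirmed. I'll descend and straddle the peg.

Request:
{"method": "move_arm", "body": {"series": [[[0,0,0.017],0],[[0,-0.001,0.034],0],[[0,-0.001,0.051],0],[[0,-0.001,0.068],-0.01],[[0,-0.001,0.085],-0.01]]}}

```text
clock: 3.38
eef_pos: [461.7, 131.2, 113.8]
tool_rot: [3.139, -0.003, -0.457]
force: [-0.0, 1.2, -0.1]
width: 38.1
```

Request:
{"method": "move_arm", "body": {"series": [[[0,0,0.01],0],[[0,0,0.02],0],[[0,0,0.03],0],[[0,0,0.04],0],[[0,0,0.047],0]]}}

```text
clock: 4.0
eef_pos: [461.7, 131.0, 66.3]
tool_rot: [3.139, -0.003, -0.457]
force: [-0.6, 0.8, 0.1]
width: 38.3
```

```bash
python3 - <<'E'
from h import *
plan([arc(154.3+d,67) for d in np.cumsum([1,1.5,2,2]+[3]*21)])
E
```

```text
now [461.7 131.   66.3] -26.2 [-0.6  0.8  0.1] 38.3 4.0
[[[-0.003, -0.001, -0.001], -0.026], [[-0.003, 0.003, -0.001], -0.052], [[-0.003, 0.007, -0.001], -0.087], [[-0.002, 0.012, -0.001], -0.122], [[-0.001, 0.019, -0.001], -0.174]]
[[[0.0, 0.007, 0.0], -0.052], [[0.001, 0.014, 0.0], -0.105], [[0.002, 0.021, 0.0], -0.157], [[0.003, 0.028, 0.0], -0.209], [[0.005, 0.035, 0.0], -0.262]]
[[[0.0, 0.007, 0.0], -0.052], [[0.001, 0.014, 0.0], -0.105], [[0.002, 0.021, 0.0], -0.157], [[0.003, 0.028, 0.0], -0.209], [[0.005, 0.035, 0.0], -0.262]]
[[[0.0, 0.007, 0.0], -0.052], [[0.001, 0.014, 0.0], -0.105], [[0.002, 0.021, 0.0], -0.157], [[0.003, 0.028, 0.0], -0.209], [[0.005, 0.035, 0.0], -0.262]]
[[[0.0, 0.007, 0.0], -0.052], [[0.001, 0.014, 0.0], -0.105], [[0.002, 0.021, 0.0], -0.157], [[0.003, 0.028, 0.0], -0.209], [[0.005, 0.035, 0.0], -0.262]]
```

Request:
{"method": "move_arm", "body": {"series": [[[-0.003,-0.001,-0.001],-0.026],[[-0.003,0.003,-0.001],-0.052],[[-0.003,0.007,-0.001],-0.087],[[-0.002,0.012,-0.001],-0.122],[[-0.001,0.019,-0.001],-0.174]]}}

```text
clock: 4.62
eef_pos: [452.5, 114.6, 67.6]
tool_rot: [3.139, -0.002, -0.28]
force: [0.3, 0.4, -0.4]
width: 38.2
```

Request:
{"method": "move_arm", "body": {"series": [[[0.0,0.007,0.0],-0.052],[[0.001,0.014,0.0],-0.105],[[0.002,0.021,0.0],-0.157],[[0.003,0.028,0.0],-0.209],[[0.005,0.035,0.0],-0.262]]}}

```text
clock: 5.25
eef_pos: [447.6, 79.5, 68.0]
tool_rot: [3.14, -0.002, -0.015]
force: [-0.1, 1.9, 0.3]
width: 38.1
```

```bash
python3 - <<'E'
from h import *
crop("side","s2",190,140,170,140,4)
s=read_state();p=s["eef_pos"][:2]-C;f=np.degrees(np.arctan2(p[1],p[0]))%360;print("phi",f,np.hypot(*p),s["qpos"].round(2))
plan([arc(f+d,67) for d in 3*np.arange(1,16)])
E
```

```text
phi 179.4688939071417 133.5019463017003 [-0.56  0.71  0.48  2.2  -0.82  0.42 -0.99]
now [447.7  78.2  68.1] -0.8 [-0.2 -1.   0.3] 38.5 5.3
[[[-0.001, 0.007, 0.001], -0.058], [[-0.0, 0.014, 0.001], -0.11], [[0.001, 0.021, 0.001], -0.163], [[0.002, 0.028, 0.001], -0.215], [[0.004, 0.035, 0.001], -0.267]]
[[[0.0, 0.007, 0.0], -0.052], [[0.001, 0.014, 0.0], -0.105], [[0.002, 0.021, 0.0], -0.157], [[0.003, 0.028, 0.0], -0.209], [[0.005, 0.035, 0.0], -0.262]]
[[[0.0, 0.007, 0.0], -0.052], [[0.001, 0.014, 0.0], -0.105], [[0.002, 0.021, 0.0], -0.157], [[0.003, 0.028, 0.0], -0.209], [[0.005, 0.035, 0.0], -0.262]]
```

View pics/s2.png

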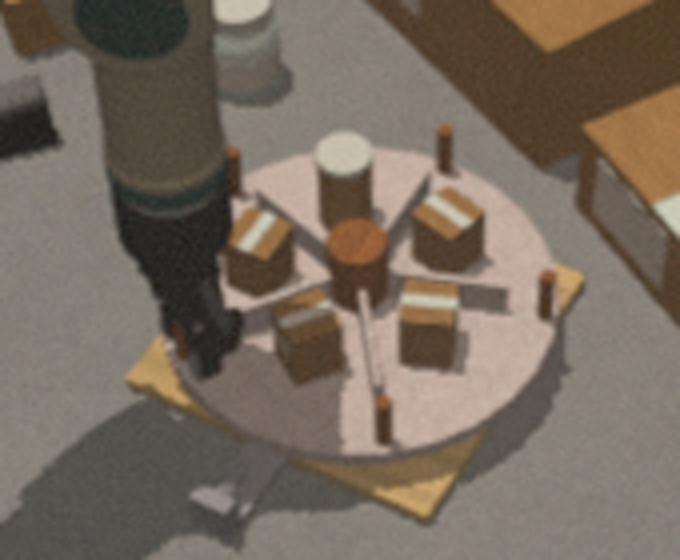

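The side crop shows that the disc has turned about 18°. The peg is between the fingers near (185,340) and all the goods are upright. I'll continue the stroke.

Request:
{"method": "move_arm", "body": {"series": [[[-0.001,0.007,0.001],-0.058],[[0.0,0.014,0.001],-0.11],[[0.001,0.021,0.001],-0.163],[[0.002,0.028,0.001],-0.215],[[0.004,0.035,0.001],-0.267]]}}

```text
clock: 5.92
eef_pos: [451.2, 43.2, 67.5]
tool_rot: [3.139, -0.002, 0.254]
force: [-0.9, 0.4, -0.2]
width: 38.5
```

Request:
{"method": "move_arm", "body": {"series": [[[0.0,0.007,0.0],-0.052],[[0.001,0.014,0.0],-0.105],[[0.002,0.021,0.0],-0.157],[[0.003,0.028,0.0],-0.209],[[0.005,0.035,0.0],-0.262]]}}

```text
clock: 6.55
eef_pos: [464.7, 10.6, 67.8]
tool_rot: [3.139, -0.001, 0.518]
force: [-0.7, 0.1, 0.2]
width: 38.3
```

```bash
cat > go.py <<'E'
from h import *
s=read_state();p=s["eef_pos"][:2]-C;f=np.degrees(np.arctan2(p[1],p[0]))%360;print("phi",f,np.hypot(*p),s["qpos"].round(2))
plan([arc(f+d,67) for d in 3*np.arange(1,16)])
E
python3 go.py
```

```text
phi 209.68385047149408 134.11875350318525 [-0.31  0.68  0.34  2.17 -0.6   0.38 -0.53]
now [464.7  10.6  67.8] 29.7 [-0.7  0.1  0.2] 38.3 6.55
[[[-0.0, 0.007, 0.001], -0.052], [[0.0, 0.014, 0.001], -0.105], [[0.001, 0.021, 0.001], -0.157], [[0.003, 0.028, 0.001], -0.209], [[0.004, 0.035, 0.001], -0.262]]
[[[0.0, 0.007, 0.0], -0.052], [[0.001, 0.014, 0.0], -0.105], [[0.002, 0.021, 0.0], -0.157], [[0.003, 0.028, 0.0], -0.209], [[0.005, 0.035, 0.0], -0.262]]
[[[0.0, 0.007, 0.0], -0.052], [[0.001, 0.014, 0.0], -0.105], [[0.002, 0.021, 0.0], -0.157], [[0.003, 0.028, 0.0], -0.209], [[0.005, 0.035, 0.0], -0.262]]
```

Request:
{"method": "move_arm", "body": {"series": [[[0,0.007,0.001],-0.052],[[0,0.014,0.001],-0.105],[[0.001,0.021,0.001],-0.157],[[0.003,0.028,0.001],-0.209],[[0.004,0.035,0.001],-0.262]]}}

```text
clock: 7.18
eef_pos: [485.7, -17.9, 67.0]
tool_rot: [3.139, -0.001, 0.783]
force: [-0.5, 1.4, 0.3]
width: 38.3
```

Request:
{"method": "move_arm", "body": {"series": [[[0.0,0.007,0.0],-0.052],[[0.001,0.014,0.0],-0.105],[[0.002,0.021,0.0],-0.157],[[0.003,0.028,0.0],-0.209],[[0.005,0.035,0.0],-0.262]]}}

```text
clock: 7.8
eef_pos: [514.1, -39.6, 67.1]
tool_rot: [3.139, 0.0, 1.048]
force: [-0.8, 0.1, 0.4]
width: 38.1
```

Request:
{"method": "move_arm", "body": {"series": [[[0.0,0.007,0.0],-0.052],[[0.001,0.014,0.0],-0.105],[[0.002,0.021,0.0],-0.157],[[0.003,0.028,0.0],-0.209],[[0.005,0.035,0.0],-0.262]]}}

```text
clock: 8.43
eef_pos: [547.3, -53.0, 67.2]
tool_rot: [3.139, 0.001, 1.314]
force: [-2.1, -1.5, -0.1]
width: 38.5
```

```bash
python3 go.py
```

```text
phi 255.3676743642772 134.33305449735406 [-0.07  0.73  0.17  1.94 -0.24  0.49  0.02]
now [547.3 -53.   67.2] 75.3 [-2.1 -1.5 -0.1] 38.5 8.425
[[[0.0, 0.007, 0.0], -0.054], [[0.001, 0.014, 0.0], -0.107], [[0.002, 0.021, 0.0], -0.159], [[0.003, 0.028, 0.0], -0.211], [[0.004, 0.035, 0.0], -0.264]]
[[[0.0, 0.007, 0.0], -0.052], [[0.001, 0.014, 0.0], -0.105], [[0.002, 0.021, 0.0], -0.157], [[0.003, 0.028, 0.0], -0.209], [[0.005, 0.035, 0.0], -0.262]]
[[[0.0, 0.007, 0.0], -0.052], [[0.001, 0.014, 0.0], -0.105], [[0.002, 0.021, 0.0], -0.157], [[0.003, 0.028, 0.0], -0.209], [[0.005, 0.035, 0.0], -0.262]]
```

Next, another 45°, then measure.

Request:
{"method": "move_arm", "body": {"series": [[[0,0.007,0],-0.054],[[0.001,0.014,0],-0.107],[[0.002,0.021,0],-0.159],[[0.003,0.028,0],-0.211],[[0.004,0.035,0],-0.264]]}}

```text
clock: 9.05
eef_pos: [582.7, -57.7, 67.2]
tool_rot: [3.139, 0.002, 1.581]
force: [-1.1, 0.3, -0.2]
width: 38.8
```

Request:
{"method": "move_arm", "body": {"series": [[[0.0,0.007,0.0],-0.052],[[0.001,0.014,0.0],-0.105],[[0.002,0.021,0.0],-0.157],[[0.003,0.028,0.0],-0.209],[[0.005,0.035,0.0],-0.262]]}}

```text
clock: 9.68
eef_pos: [618.1, -52.5, 67.3]
tool_rot: [3.14, 0.002, 1.847]
force: [-0.4, -0.5, 0.5]
width: 38.4
```

Request:
{"method": "move_arm", "body": {"series": [[[0.0,0.007,0.0],-0.052],[[0.001,0.014,0.0],-0.105],[[0.002,0.021,0.0],-0.157],[[0.003,0.028,0.0],-0.209],[[0.005,0.035,0.0],-0.262]]}}

```text
clock: 10.3
eef_pos: [650.9, -38.1, 67.4]
tool_rot: [3.141, 0.003, 2.112]
force: [-0.5, -2.3, -0.3]
width: 38.5
```

```bash
python3 go.py; python3 - <<'E'
from h import *
e=lambda a,r,z:(*(C+r*np.array([np.cos(np.radians(a)),np.sin(np.radians(a))])),z)
crop("side","s3",190,140,170,140,4,[e(208.6,72,122),e(208.6,155,30)])
E
```

```text
phi 301.20573167401875 134.53820916778784 [ 0.03  0.83 -0.02  1.64  0.03  0.68  0.53]
now [650.9 -38.1  67.4] 121.0 [-0.5 -2.3 -0.3] 38.5 10.3
[[[0.0, 0.007, 0.0], -0.056], [[0.001, 0.014, 0.0], -0.108], [[0.002, 0.021, 0.0], -0.161], [[0.003, 0.028, 0.0], -0.213], [[0.005, 0.035, 0.0], -0.265]]
[[[0.0, 0.007, 0.0], -0.052], [[0.001, 0.014, 0.0], -0.105], [[0.002, 0.021, 0.0], -0.157], [[0.003, 0.028, 0.0], -0.209], [[0.005, 0.035, 0.0], -0.262]]
[[[0.0, 0.007, 0.0], -0.052], [[0.001, 0.014, 0.0], -0.105], [[0.002, 0.021, 0.0], -0.157], [[0.003, 0.028, 0.0], -0.209], [[0.005, 0.035, 0.0], -0.262]]
```

View pics/s3.png

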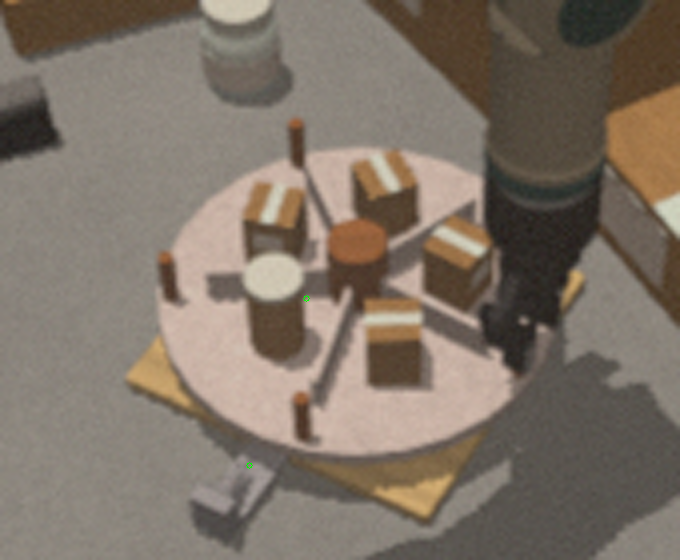

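In the side crop the goods are upright. The tube cap is at (273,277) and its target mark at (306,298). The pointer-tip mark at (249,464) sits on the steel cone's tip. Visible peg tops are at (297,124), (166,257) and (301,398). I'll work out how much turn is left.

```bash
python3 - <<'E'
from h import *
for x,y,z in [(273,277,122),(297,124,97),(166,257,97),(301,398,97),(358,240,107)]:
    q=ground("side",x/4+190-.4,y/4+140-.4,z)-C; print(np.hypot(*q),np.degrees(np.arctan2(q[1],q[0]))%360)
E
```

```text
73.18195358565124 184.82099491522914
136.59784529142505 79.01171722063508
136.8711553443109 149.56626018721172
133.6885865797117 221.56494328741468
3.4924035533197415 86.27136783341876
```

Request:
{"method": "move_arm", "body": {"series": [[[0,0.007,0],-0.056],[[0.001,0.014,0],-0.108],[[0.002,0.021,0],-0.161],[[0.003,0.028,0],-0.213],[[0.005,0.035,0],-0.265]]}}

```text
clock: 10.98
eef_pos: [679.8, -14.4, 67.5]
tool_rot: [3.14, 0.004, 2.382]
force: [-0.5, -1.3, -1.5]
width: 38.8
```

Request:
{"method": "move_arm", "body": {"series": [[[0,0.005,0],-0.035],[[0,0.008,0],-0.06],[[0.001,0.01,0],-0.075],[[0.001,0.01,0],-0.075]]}}

```text
clock: 11.48
eef_pos: [686.1, -6.3, 67.6]
tool_rot: [3.139, 0.004, 2.457]
force: [-0.5, 0.0, -0.7]
width: 38.2
```

```bash
python3 go.py; python3 - <<'E'
from h import *
cv2.imwrite("pics/t4.png",cv2.resize(get_image("top")[155:265,215:335],None,fx=5,fy=5,interpolation=cv2.INTER_CUBIC))
E
```

```text
phi 321.56068770339664 133.91928980392007 [ 0.03  0.87 -0.11  1.53  0.13  0.75  0.75]
now [686.1  -6.3  67.6] 140.8 [-0.5  0.  -0.7] 38.2 11.475
[[[-0.0, 0.007, 0.001], -0.066], [[0.0, 0.014, 0.001], -0.118], [[0.001, 0.021, 0.001], -0.17], [[0.003, 0.028, 0.001], -0.223], [[0.004, 0.035, 0.001], -0.275]]
[[[0.0, 0.007, 0.0], -0.052], [[0.001, 0.014, 0.0], -0.105], [[0.002, 0.021, 0.0], -0.157], [[0.003, 0.028, 0.0], -0.209], [[0.005, 0.035, 0.0], -0.262]]
[[[0.0, 0.007, 0.0], -0.052], [[0.001, 0.014, 0.0], -0.105], [[0.002, 0.021, 0.0], -0.157], [[0.003, 0.028, 0.0], -0.209], [[0.005, 0.035, 0.0], -0.262]]
```

View pics/t4.png

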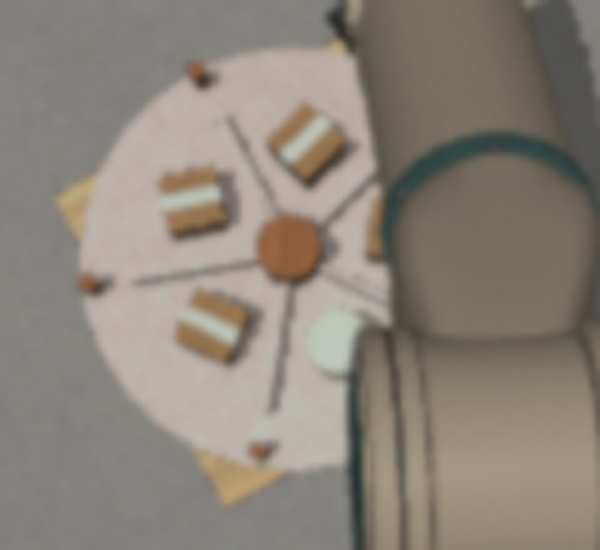

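In the top crop the arm hides the right side, but peg tops show at (198,70), (91,283) and (260,449). The tube cap is partly visible, centred at about (341,343).

```bash
python3 - <<'E'
from h import *
for x,y,z,o in [(198,70,97,180),(91,283,97,108),(260,449,97,36),(341,343,122,0)]:
    q=ground("top",x/5+215-.4,y/5+155-.4,z)-C; print(np.hypot(*q),(np.degrees(np.arctan2(q[1],q[0])))%360+o)
E
```

```text
133.87813595637107 207.10074791138607
133.01159668046742 207.58372506826646
133.26325314982816 207.11642801365713
73.1584023402551 206.92942812078311
```

The disc puts the tube at 207.2°, against a front of 208.6°. That is about 1.7 mm of the 12 mm allowed, so it's good. I'll back the finger off the peg, lift straight up and withdraw.

Request:
{"method": "move_arm", "body": {"series": [[[0,-0.004,0],0],[[0,-0.009,0],0],[[0,-0.012,0],0],[[0,-0.012,-0.01],0],[[0,-0.012,-0.025],0]]}}

```text
clock: 12.15
eef_pos: [678.3, -15.4, 93.3]
tool_rot: [3.139, 0.004, 2.457]
force: [0.4, 0.2, -0.2]
width: 38.1
```

Request:
{"method": "move_arm", "body": {"series": [[[0,0,-0.025],0],[[0,0,-0.05],0],[[0,0,-0.075],0],[[0,0,-0.105],0],[[0,0,-0.14],0]]}}

```text
clock: 12.78
eef_pos: [677.7, -15.0, 235.4]
tool_rot: [3.139, 0.004, 2.458]
force: [1.0, 0.1, 0.8]
width: 38.3
```

```bash
python3 - <<'E'
from h import *
s=read_state(); a=(*s["eef_pos"],np.degrees(s["tool_rot"][2]))
plan(line(a,(560,-270,250,a[3]),10))
E
```

```text
now [677.7 -15.  235.4] 140.8 [1.  0.1 0.8] 38.3 12.775
[[[-0.007, -0.027, -0.002], 0.0], [[-0.014, -0.054, -0.003], 0.0], [[-0.021, -0.082, -0.005], 0.0], [[-0.028, -0.109, -0.006], 0.0], [[-0.035, -0.136, -0.008], 0.0]]
[[[-0.007, -0.027, -0.001], 0.0], [[-0.014, -0.054, -0.003], 0.0], [[-0.021, -0.082, -0.004], 0.0], [[-0.028, -0.109, -0.006], 0.0], [[-0.035, -0.136, -0.007], 0.0]]
```

Request:
{"method": "move_arm", "body": {"series": [[[-0.007,-0.027,-0.002],0],[[-0.014,-0.054,-0.003],0],[[-0.021,-0.082,-0.005],0],[[-0.028,-0.109,-0.006],0],[[-0.035,-0.136,-0.008],0]]}}

```text
clock: 13.4
eef_pos: [618.8, -143.1, 244.6]
tool_rot: [3.138, 0.006, 2.458]
force: [-0.0, -0.7, 0.9]
width: 38.5
```

Request:
{"method": "move_arm", "body": {"series": [[[-0.007,-0.027,-0.001],0],[[-0.014,-0.054,-0.003],0],[[-0.021,-0.082,-0.004],0],[[-0.028,-0.109,-0.006],0],[[-0.035,-0.136,-0.007],0]]}}

```text
clock: 14.02
eef_pos: [560.0, -271.4, 253.0]
tool_rot: [3.137, 0.008, 2.458]
force: [-0.1, 0.1, 0.1]
width: 38.6
```

```bash
python3 - <<'E'
from h import *
cv2.imwrite("pics/t5.png",cv2.resize(get_image("top")[155:265,215:335],None,fx=5,fy=5,interpolation=cv2.INTER_CUBIC))
cv2.imwrite("pics/s5.png",get_image("side"))
E
```

```text
(no output)
```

View pics/t5.png

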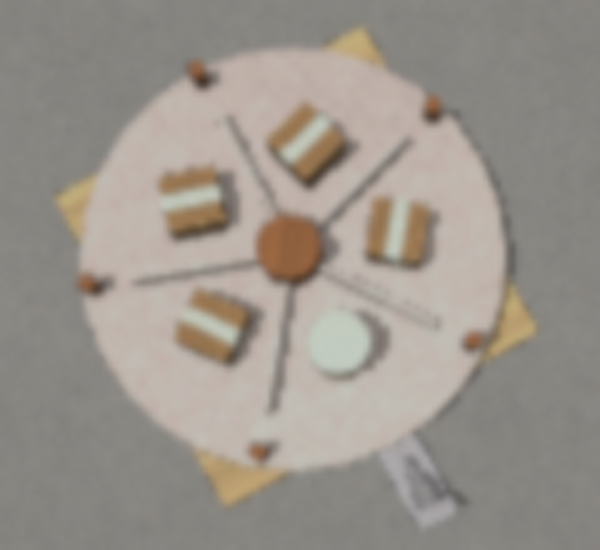

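View pics/s5.png

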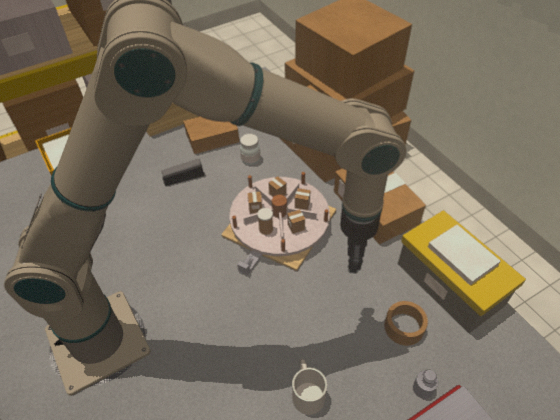

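In the last top crop the cap is at (341,343), unchanged and in line with the pointer plate at (420,483). In the side picture the goods are upright, the bystanders are where they were and the hand is clear. Handing in.

```bash
python3 -c "
from cell import *
print(finish_job())"
```

```text
the job is handed in; nothing more can be done
None
```

The round tube is now at the front in line with the pointer, and I handed the job in at about 14 s of the 69 s allowed; no verdict was reported.

I placed the part-open fingers either side of one rim peg and pushed it about 161° round the arc in slow steps. Then I backed off the peg, lifted straight up and drew the hand away.

- **Tube position:** the last measurement, with the finger still against the peg, put the tube at about 207.2° against a front direction of about 208.6°. That is roughly 2 mm off the line, with 12 mm allowed. After the hand left, the last top picture showed the tube at the same pixel position.
- **Goods and bystanders:** in the last pictures the tube and all four cartons stand upright in their bays. The bystanders look unmoved, judged by eye rather than measured. Tool forces stayed at about 2.6 N or less in every reading.
- **Disagreement:** partway through, the side camera gave the tube's angle 1 to 3° differently from the finger position. Its view of the hub was 3.5 mm off, so I relied on the top camera for the final check, where three pegs and the tube cap agreed within 0.7°.

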